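Rinse the brush and stand it in the tub

ROBOT

A 6-joint arm with a two-finger parallel gripper is mounted at the origin on a cart in front of the work surface, level with it; the furniture and walls round the work are solid. World frame = base frame: x ahead of the robot, y to its left, z up, the work surface at z = 0. Lengths are in m, angles in rad, forces in N, time in s.
With the tool pointing down it reaches from about 0.35 to 0.875 m from the base axis. Payload 15.5 kg.
Tool frame: the origin (TCP) lies on the front face of the gripper's body, between the roots of the fingers; the fingertips stand 73 mm ahead of it and the grasp point (between the pads) lies 54 mm ahead of it; z points along the fingers, y is the line along which they close (so a half turn about z gives the same grasp; the last joint's range is limited). The gripper opens to 85 mm and grips with 20 to 120 N. Pads are 22 mm wide; open, the fingers measure 114 mm over their backs; the gripper's body (76 mm by 85 mm) begins 54 mm behind the grasp point. The pads swing forward as they close: fully open they stand 13 mm farther back than shut.
Start: joints at [1.048, 0.494, 1.345, -0, 1.302, -0.096], TCP at [0.259, 0.569, 0.304] pointing down, gripper open.
Joint ranges: [-2.91, 2.91], [-0.82, 2.16], [0.22, 2.67], [-1.22, 4.37], [0.12, 2.79], [-3.08, 3.08]. Speed limits (rad/s): [1.89, 1.89, 2.57, 3.01, 3.01, 3.01].

INTERFACE

Orientations are given as [roll, pitch, yaw] about the fixed x, y, z axes, in that order (R = Rz(yaw) Ry(pitch) Rx(roll)).
In Python, from workcell import telemetry, eyes, arm gives the robot as it stands.
- The arm moves only by the tool apply_moves, never from a script. Its argument "targets" is a list of rows, each an object of numbers: "x", "y", "z": the shift along the tool's x, y, z in mm; "yaw": the turn about the tool's z in rad. In form: [{"x": .., "y": .., "z": .., "yaw": ..}, ...]. A call has 1 to 8 rows; each row shifts and turns the commanded pose from where the row before left it, along the tool's axes as they then stand; what a row does not reach is not made up. A row lasts 1/10 s, in which the tool goes at most 50 mm and 8.59 degrees, less where a joint would pass 70% of its speed; a pose out of reach is approached as far as the arm can. A call with a gripper value outside its range is refused whole. "hand" is the opening, from 0 (shut) to 1 (fully open), set as the call begins (left out, the last holds). The fingers move at their own pace and stop on an object; "squeeze" is the grip in N (left out, the last holds). Time passes only in rows, so rows that do not move let the fingers close. It gives the time, the measured TCP pose, the force, the opening and the grip force at its end, in the units of the state.
- telemetry.get_state(): the state, without advancing time (a new reading comes with each control period).
- eyes.read_camera(name): name is "scene" or "top" or "wrist"; returns (picture, depth): 480x640x3 uint8, red, green, blue; 480x640 float32, m along the optical axis (not along the pixel's ray), 0 where there is no reading.
- eyes.calibration(name): a dict with "intrinsics" (3x3 intrinsics, pixels), "distortion" ([k1, k2, p1, p2, k3] as OpenCV has them; the pictures are not rectified), "position" and "rotation" of the camera in the world. Camera axes: x right, y down, z forward; pixel columns grow to the right and rows downward; lengths in m; the calibration is good to about 2 mm. A picture is of the moment at which its call begins: read the wrist's pose just before it. calibration takes no time and is no camera call; for the wrist camera it gives the pose at the moment of the call.
- arm.job_done(): hands the job in; it is judged then, once.
The state is a dict: "time_s": time; "joints": joint angles; "joint_vel": joint speeds; "tau": joint torques, N m; "position": TCP position; "tool_rot": TCP orientation; "ft_force": force on the tool from outside, world axes, zero at the start; "wrist_torque": the same for the moment, N m; "grip_width": finger opening in m; "grasp_force": force on a finger pad.
Only numpy, scipy, OpenCV 4.12 (cv2) and the standard library are available. Lean on these libraries where they do the work, as an engineer would, in place of code of your own. Each camera call takes 0.05 s, during which the arm holds its last target. There are 200 camera calls.

TASK

Pull the flat brush (the tool with the thin round handle) out of its slanting pocket in the wooden tool rack and dip its bristles, handle held straight up, well down into the blue mixing cup as if to rinse them, holding them there for a moment. Then lower it bristles down into the tall, nearly square clear tub and let go only when it is down, so that it stays standing or leaning in there, handle up. Leave the plaster knife in the other pocket, and keep the cup and the tub upright where they are.

Things in the scene. Friction and masses are not known exactly. Their poses are not given: they have to be found in the camera images.
- brush: flat brush 198 mm long, 35 g: bristle head 30 x 13 mm, 60 mm long, then a round wooden handle 13 mm thick. Origin mid-length on its flat underside. Own +y runs to the handle end (99 mm away), -y to the bristle tip; +z from underside through its thickness. Starts bristles down in one rack pocket, underside on the sloping board, +y up the slope (30 degrees from vertical); it comes out along +y.
- brush_tip (a point): end of the brush's bristles, on the centre line: in the brush frame (0, -93, 6.6) mm
- brush_grip (a point): a good place to grip the handle, on its centre line, 148 mm above the bristle tip: in the brush frame (0, 55, 6.6) mm; the fingers close along the brush's x
- tool_rack: fixed wooden rack, base 150 x 172 mm; origin under it at table height. A board leans 30 degrees, its top to the rack's own -x (towards the robot). On its upper face at y = +55 and -55 mm are two pockets, inside 38 mm wide, 23 mm thick, 70 mm deep, floor 30 mm above the table; the board ends 105 mm up the slope (121 mm above the table). Which pocket holds the brush changes.
- plaster_knife: plaster knife, 185 mm long, 60 g: steel blade 24 mm wide, flat wooden handle 18 x 11 mm; stands blade down in the other pocket, which it must not leave. Origin on its back, 93 mm above the blade's end; +y towards the handle end (92 mm away).
- cup: blue open mixing cup, loose, 150 g, 62 mm tall, 89 mm wide at the rim, tapering; inside it is about 80 mm wide at the mouth, 44 mm at the bottom, inner floor 4 to 8 mm up. Origin: centre of its underside, z up.
- tall_tub: clear tall rectangular plastic tub, loose, 400 g, 108 x 128 mm outside and 119 mm tall; inside 72 (x) by 92 (y) mm; in its bottom lie white plaster scraps with a firm top 24 mm above the table. Origin: centre of its underside, z up.
Things that resemble listed ones, but are neither listed nor needed, are in the scene too. Leave any orange or yellow look-alike of the cup alone.

How it is judged:
By the outcome, as a careful person would: the job done as asked, in the order asked, and still so for the second after the job is handed in, with the robot touching nothing.
It also fails if it takes over 48 s, if anything falls off the work surface, if the arm or the gripper's body presses on something with over 40 N, if the wrist force passes 120 N, or if a joint passes its speed limit or range.

## Working session

There is one attempt and no reset: what is moved stays moved. The work goes in short steps, Python scripts to look and compute and a tool call to move; the robot and the scene stay as the last step left them, time stands still between calls to the robot, and variables do not carry over. Pictures are saved under pics/ and viewed, at most 10 in all, crops included, and the job is handed in when it is done.

Besides the shell and the picture viewer there is one more tool, called after "Request:" as a command line: name --argument value ..., lists and objects as JSON in quotes. apply_moves: Moves the arm, as the interface text tells. Its arguments: {"type":"object","properties":{"targets":{"type":"array","items":{"type":"object","properties":{"x":{"type":"number"},"y":{"type":"number"},"z":{"type":"number"},"yaw":{"type":"number"}}}},"hand":{"type":"number"},"squeeze":{"type":"number"}},"required":["targets"]}

```bash
mkdir -p pics; cat > h.py <<'E'
import numpy as np, cv2
from workcell import telemetry, eyes, arm
def shot(n):
    c=eyes.calibration(n); p,d=eyes.read_camera(n); return p,d,c
def cloud(d,c):
    K=np.array(c['intrinsics']);D=np.array(c['distortion'],float)
    v,u=np.mgrid[0:480,0:640].astype(np.float32)
    n=cv2.undistortPoints(np.stack([u,v],-1).reshape(-1,1,2),K,D).reshape(480,640,2)
    P=np.dstack([n[...,0]*d,n[...,1]*d,d])
    R=np.array(c['rotation']); 
    return P@R.T+np.array(c['position'])
E
python3 - <<'E'
from h import *
s=telemetry.get_state();print(s['time_s'],s['position'],s['tool_rot'],s['joints'])
for n in ['scene','top']:
    p,d,c=shot(n);cv2.imwrite(f'pics/{n}0.png',p[...,::-1]);np.savez(f'{n}0.npz',p=p,P=cloud(d,c),d=d);print(n,c['position'],c['rotation'])
E
```

```text
0.0 [0.25915749 0.56845001 0.30330294] [-3.14038985e+00 -1.01837911e-04  2.71376390e+00] [ 1.04750552e+00  4.94189902e-01  1.34611072e+00 -1.37659672e-05
  1.30249906e+00 -9.54584623e-02]Traceback (most recent call last):
  File "<stdin>", line 4, in <module>
  File "h.py", line 11, in cloud
    return P@R.T+np.array(c['position'])
           ~~~~~^~~~~~~~~~~~~~~~~~~~~~~~
ValueError: operands could not be broadcast together with shapes (480,640) (3,)
```

View pics/scene0.png

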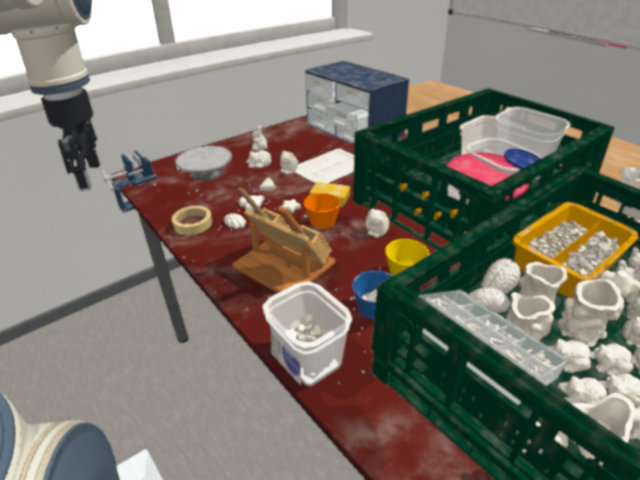

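The scene picture shows the rack at about (285,245), with two handles sticking up at (250,205) and (290,215). The blue cup is at (370,295), beside the crate, and the tub is at (308,330). The look-alikes are an orange cup at (322,210) and a yellow cup at (405,258). The rotation comes as three angles (rpy), so I'll fix the helper.

```bash
sed -i "s/R=np.array(c\['rotation'\]); /R=rot(c['rotation'])/" h.py; cat >> h.py <<'E'
from scipy.spatial.transform import Rotation as Ro
def rot(r):
    r=np.array(r); return r if r.shape==(3,3) else Ro.from_euler('xyz',r).as_matrix()
E
python3 - <<'E'
from h import *
for n in ['scene','top']:
    p,d,c=shot(n);cv2.imwrite(f'pics/{n}1.png',p[...,::-1]);P=cloud(d,c);np.savez(f'{n}1.npz',p=p,P=P,d=d);print(n,c['position'],c['rotation'])
    if n=='scene':
        for u,v in [(250,285),(308,325),(370,290),(200,275)]: print(u,v,P[v,u])
E
```

```text
scene [ 0.15730387 -0.27309664  0.62080555] [-2.18987433  0.01103724 -0.679633  ]
250 285 [0.45920926 0.37127552 0.00084189]
308 325 [0.4484298  0.15028721 0.07111531]
370 290 [0.6251263  0.18461933 0.0219559 ]
200 275 [0.39073841 0.46629893 0.00244298]
top [0.49078629 0.29083981 1.11785979] [-3.05117862 -0.02181373 -1.59037112]
```

View pics/top1.png

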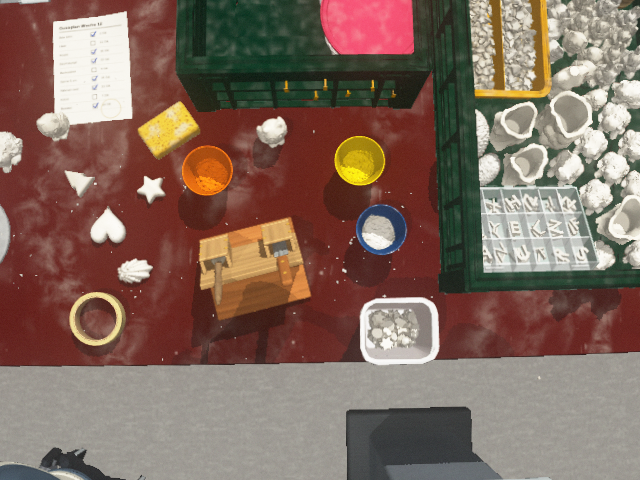

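The top picture shows the rack at (255,268), with handles at (217,282) and (283,268). The blue cup is at (381,229) and the tub at (400,331). Orange (207,170) and yellow (360,160) are the look-alikes. Brush candidates are the left handle, which looks thin and round, and the right one, which is wider and looks like the flat knife. I'll confirm in an enlarged crop and measure at the same time.

```bash
python3 - <<'E'
from h import *
a=np.load('top1.npz');b=np.load('scene1.npz')
c1=cv2.resize(a['p'][205:325,190:320],None,fx=3.05,fy=3.05,interpolation=2);c2=cv2.resize(b['p'][175:295,220:350],None,fx=3.05,fy=3.05,interpolation=2)
cv2.imwrite('pics/crop.png',np.hstack([c1,c2])[...,::-1])
P=a['P'];p=a['p'].astype(int)
# cup rim / tub rim
v,u=np.mgrid[0:480,0:640]
def rim(m,zlo):
    q=P[m&(P[...,2]>zlo)];return q
hsv=cv2.cvtColor(a['p'],cv2.COLOR_RGB2HSV)
box=lambda x0,y0,x1,y1:(u>=x0)&(u<x1)&(v>=y0)&(v<y1)
q=rim(box(345,195,420,262),.052);print('cup',len(q),cv2.minEnclosingCircle(q[:,:2].astype(np.float32)),np.median(q[:,2]),np.percentile(q[:,:2],[1,99],0))
q=rim(box(345,285,450,372),.108);print('tub',len(q),cv2.minAreaRect(q[:,:2].astype(np.float32)),q[:,2].max(),np.median(q,0))
q=rim(box(345,285,450,372),.01);q=q[q[:,2]<.08];print('tubin',np.median(q,0))
m=box(195,210,320,325)
print('table z',np.median(P[box(320,100,340,130)][:,2]))
# rack base
q=P[m&(P[...,2]>.004)&(P[...,2]<.03)];print('base',cv2.minAreaRect(q[:,:2].astype(np.float32)),np.median(q[:,2]))
for n,A in (('top',a['P']),('scene',b['P'])):
    q=A.reshape(-1,3);q=q[(q[:,2]>.128)&(q[:,2]<.23)&(q[:,0]>.3)&(q[:,0]<.62)&(q[:,1]>.28)&(q[:,1]<.52)]
    for lo,hi in((.28,.4),(.4,.52)):
        r=q[(q[:,1]>lo)&(q[:,1]<hi)]
        print(n,lo,len(r))
        for z in np.arange(.13,.23,.01):
            t=r[abs(r[:,2]-z)<.005]
            if len(t):print('  %.3f'%z,len(t),t.mean(0).round(4),np.ptp(t,0).round(3))
E
```

```text
cup 421 ((0.5655931234359741, 0.20797845721244812), 0.11173362284898758) 0.059260627509295505 [[0.49078629 0.1144917 ]
 [0.65315747 0.29083981]]
tub 1404 ((0.4386652708053589, 0.18371325731277466), (0.21631178259849548, 0.10693645477294922), 88.84445190429688) 1.1178597878383105 [0.43797071 0.13894813 0.11656281]
tubin [0.43641285 0.13229636 0.05924751]
table z 0.0003530499532827802
base ((0.5528682470321655, 0.3769655227661133), (0.22382545471191406, 0.20617443323135376), 88.95623016357422) 0.01108213505629796
top 0.28 318
  0.130 24 [0.5559 0.3275 0.1314] [0.007 0.016 0.007]
  0.140 36 [0.551  0.3267 0.1393] [0.01  0.018 0.01 ]
  0.150 40 [0.5454 0.3249 0.1499] [0.011 0.017 0.01 ]
  0.160 37 [0.5398 0.3232 0.1596] [0.011 0.017 0.009]
  0.170 42 [0.5343 0.3226 0.1697] [0.008 0.017 0.01 ]
  0.180 46 [0.528  0.3208 0.1801] [0.011 0.017 0.01 ]
  0.190 89 [0.519  0.3189 0.1903] [0.015 0.017 0.009]
  0.200 4 [0.5198 0.3169 0.1959] [0.005 0.01  0.001]
top 0.4 212
  0.130 15 [0.5319 0.4302 0.1312] [0.007 0.01  0.007]
  0.140 22 [0.5276 0.428  0.1398] [0.01  0.012 0.009]
  0.150 29 [0.5211 
[... 487 characters left out ...]
60 32 [0.5351 0.3146 0.1597] [0.017 0.017 0.01 ]
  0.170 30 [0.5287 0.3139 0.1701] [0.016 0.013 0.01 ]
  0.180 30 [0.5244 0.312  0.1798] [0.016 0.016 0.01 ]
  0.190 54 [0.5181 0.3138 0.1909] [0.014 0.018 0.01 ]
  0.200 1 [0.5198 0.3165 0.1964] [0. 0. 0.]
scene 0.4 174
  0.130 16 [0.5283 0.4249 0.1318] [0.013 0.005 0.006]
  0.140 17 [0.5235 0.4237 0.1399] [0.014 0.006 0.008]
  0.150 27 [0.5169 0.422  0.1499] [0.017 0.006 0.009]
  0.160 25 [0.512  0.4204 0.1601] [0.016 0.009 0.008]
  0.170 25 [0.5062 0.4197 0.1704] [0.016 0.007 0.009]
  0.180 23 [0.5013 0.4186 0.1797] [0.017 0.007 0.009]
  0.190 25 [0.4958 0.418  0.1896] [0.013 0.006 0.01 ]
  0.200 16 [0.4914 0.4189 0.1984] [0.011 0.006 0.007]
```

View pics/crop.png

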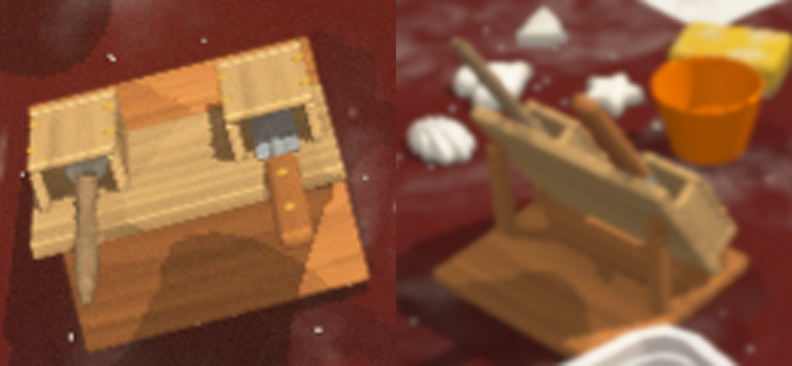

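The crop shows the left tool (top view, 217,280) with a thin, round grey-brown handle and a metal ferrule, so that is the brush. The right one (283,268) has a wide riveted handle on a steel blade, so it is the knife. The brush axis leans about 30° towards the robot and the rack yaw is about 0.235. I'm moving over the brush handle now at a safe height.

Request:
apply_moves --targets '[{"x": -36,"y": -3.5},{"x": -36,"y": -3.5},{"x": -36,"y": -3.5},{"x": -36,"y": -3.5},{"x": -36,"y": -3.5},{"x": -36,"y": -3.5},{"x": -36,"y": -3.5},{"x": -34,"y": -3.5}]' --hand 1 --squeeze 25

```text
$.targets[0]: bad value
```

Request:
apply_moves --targets '[{"yaw": -0.11},{"yaw": -0.11},{"yaw": -0.11},{"yaw": -0.11},{"yaw": -0.11},{"yaw": -0.11},{}]'

```text
$.targets[0]: bad value
```

```bash
python3 - <<'E'
from h import *
s=telemetry.get_state();print(s['time_s'],s['position'],s['tool_rot'],s['joints'])
a=np.load('top1.npz');P=a['P'];ok=a['d']>0
v,u=np.mgrid[0:480,0:640]
box=lambda x0,y0,x1,y1:(u>=x0)&(u<x1)&(v>=y0)&(v<y1)&ok
q=P[box(345,195,420,262)];q=q[(q[:,2]>.055)&(q[:,2]<.08)];print('cup',len(q),cv2.minEnclosingCircle(q[:,:2].astype(np.float32)))
f=np.linalg.lstsq(np.c_[2*q[:,:2],np.ones(len(q))],(q[:,:2]**2).sum(1),rcond=None)[0];print('fit',f[:2],np.sqrt(f[2]+f[0]**2+f[1]**2))
q=P[box(345,285,450,372)];q=q[(q[:,2]>.108)&(q[:,2]<.13)];print('tub',cv2.minAreaRect(q[:,:2].astype(np.float32)),np.median(q[:,2]))
q=P[box(195,210,325,325)];q=q[(q[:,2]>.006)&(q[:,2]<.02)];print('base',cv2.minAreaRect(q[:,:2].astype(np.float32)),np.median(q[:,2]))
g=(a['p'][...,1].astype(int)>a['p'][...,0]+15)&ok
q=P[g&box(430,0,480,300)];print('crate R ymax,zmax',np.percentile(q,[1,99],0))
q=P[g&box(170,0,440,115)];print('crate back',np.percentile(q,[1,99],0))
# brush axis by cylinder fit on both clouds
from scipy.optimize import least_squares
Q=[]
for n in('top','scene'):
    b=np.load(n+'1.npz');r=b['P'][b['d']>0];r=r[(r[:,2]>.14)&(r[:,2]<.195)&(r[:,0]>.47)&(r[:,0]<.56)&(r[:,1]>.4)&(r[:,1]<.45)];Q.append(r)
def res(x,q):
    d=np.array([x[2],x[3],1]);d/=np.linalg.norm(d);w=q-np.array([x[0],x[1],.168]);return np.linalg.norm(w-np.outer(w@d,d),axis=1)-.0065
for q in(*Q,np.vstack(Q)):
    o=least_squares(res,[.508,.4245,-.57,-.13],args=(q,),loss='soft_l1',f_scale=.001);print('axis@.168',o.x,np.degrees(np.arctan(np.hypot(*o.x[2:]))),np.arctan2(o.x[3],o.x[2])+np.pi)
E
```

```text
0.15 [0.25917794 0.56851913 0.3034268 ] [-3.14066577e+00 -9.05136638e-05  2.71384508e+00] [ 1.04752625e+00  4.94076497e-01  1.34595334e+00  1.75994943e-06
  1.30249411e+00 -9.55230123e-02]
cup 345 ((0.6103155612945557, 0.15793779492378235), 0.04462270438671112)
fit [0.6102141  0.15836277] 0.04245405854813877
tub ((0.43775126338005066, 0.13971590995788574), (0.12824316322803497, 0.10693998634815216), 88.71957397460938) 0.11647591811692459
base ((0.5624314546585083, 0.3847235143184662), (0.1766573041677475, 0.17130248248577118), 13.389226913452148) 0.011097612102533017
crate R ymax,zmax [[ 0.50798381 -0.0036821   0.0081313 ]
 [ 0.96116115  0.05077387  0.20466501]]
crate back [[0.84214942 0.04835601 0.00753726]
 [1.04273492 0.48346313 0.20397246]]
axis@.168 [ 0.50466179  0.42441795 -0.63194939 -0.15043105] 33.00804414804265 0.23369362954806894
axis@.168 [ 0.50820832  0.4252224  -0.58281156 -0.09084794] 30.534216115648874 0.15463433172858032
axis@.168 [ 0.5053569   0.42486662 -0.63217555 -0.11755644] 32.741535726620356 0.1838553703091068
```

All four fields are needed in every row. The measurements are good: brush axis at (0.506, 0.425) at z = 0.168, cup at (0.610, 0.158), tub at (0.438, 0.140).

Request:
apply_moves --targets '[{"x": -36,"y": -3.5,"z": 0,"yaw": 0},{"x": -36,"y": -3.5,"z": 0,"yaw": 0},{"x": -36,"y": -3.5,"z": 0,"yaw": 0},{"x": -36,"y": -3.5,"z": 0,"yaw": 0},{"x": -36,"y": -3.5,"z": 0,"yaw": 0},{"x": -36,"y": -3.5,"z": 0,"yaw": 0},{"x": -36,"y": -3.5,"z": 0,"yaw": 0},{"x": -32,"y": -4,"z": 0,"yaw": 0}]' --hand 1 --squeeze 25

```text
time_s: 0.95
position: [0.5073, 0.4238, 0.3036]
tool_rot: [-3.141, -0.0, 2.713]
ft_force: [-0.1, 0.2, 0.2]
grip_width: 0.0854
grasp_force: 0.0
```

Request:
apply_moves --targets '[{"x": 0,"y": 0,"z": 0,"yaw": -0.11},{"x": 0,"y": 0,"z": 0,"yaw": -0.11},{"x": 0,"y": 0,"z": 0,"yaw": -0.11},{"x": 0,"y": 0,"z": 0,"yaw": -0.11},{"x": 0,"y": 0,"z": 0,"yaw": -0.11},{"x": 0,"y": 0,"z": 0,"yaw": -0.11},{"x": 0,"y": 0,"z": 0,"yaw": 0},{"x": 0,"y": 0,"z": 0,"yaw": 0}]'

```text
time_s: 1.75
position: [0.5058, 0.4249, 0.3037]
tool_rot: [-3.141, -0.0, -2.913]
ft_force: [-0.6, -0.1, 0.8]
grip_width: 0.0855
grasp_force: 0.0
```

Request:
apply_moves --targets '[{"x": 0,"y": 0,"z": 20,"yaw": 0},{"x": 0,"y": 0,"z": 20,"yaw": 0},{"x": 0,"y": 0,"z": 20,"yaw": 0},{"x": 0,"y": 0,"z": 15,"yaw": 0},{"x": 0,"y": 0,"z": 7,"yaw": 0},{"x": 0,"y": 0,"z": 0,"yaw": 0}]'

```text
time_s: 2.35
position: [0.5056, 0.4247, 0.2211]
tool_rot: [-3.141, -0.001, -2.911]
ft_force: [-0.5, 0.6, -0.3]
grip_width: 0.0852
grasp_force: 0.0
```

Request:
apply_moves --targets '[{"x": 0,"y": 0,"z": 0,"yaw": 0},{"x": 0,"y": 0,"z": 0,"yaw": 0},{"x": 0,"y": 0,"z": 0,"yaw": 0},{"x": 0,"y": 0,"z": 0,"yaw": 0},{"x": 0,"y": 0,"z": 0,"yaw": 0},{"x": 0,"y": 0,"z": 0,"yaw": 0},{"x": 0,"y": 0,"z": 0,"yaw": 0},{"x": 0,"y": 0,"z": 0,"yaw": 0}]' --hand 0 --squeeze 25

```text
time_s: 3.15
position: [0.5059, 0.4249, 0.2221]
tool_rot: [3.141, 0.0, -2.909]
ft_force: [-1.9, -0.7, 5.7]
grip_width: 0.0126
grasp_force: 25.0
```

Gripped: the opening is 12.6 mm. I'll pull 55 mm up the slope, leaving about 15 mm in the pocket mouth.

Request:
apply_moves --targets '[{"x": 3,"y": 0,"z": -5.2,"yaw": 0},{"x": 5,"y": 0,"z": -8.7,"yaw": 0},{"x": 5,"y": 0,"z": -8.7,"yaw": 0},{"x": 5,"y": 0,"z": -8.7,"yaw": 0},{"x": 5,"y": 0,"z": -8.7,"yaw": 0},{"x": 4.5,"y": 0,"z": -7.8,"yaw": 0},{"x": 0,"y": 0,"z": 0,"yaw": 0}]'

```text
time_s: 3.85
position: [0.4787, 0.4187, 0.2711]
tool_rot: [3.141, 0.001, -2.909]
ft_force: [0.7, 0.7, -0.5]
grip_width: 0.0125
grasp_force: 24.6
```

```bash
python3 - <<'E'
from h import *
p,d,c=shot('scene');q,e,c2=shot('top')
c1=cv2.resize(q[185:325,190:330],(400,400));c3=cv2.resize(p[145:285,210:350],(400,400))
cv2.imwrite('pics/pull.png',np.hstack([c1,c3])[...,::-1])
E
```

```text
(no output)
```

View pics/pull.png

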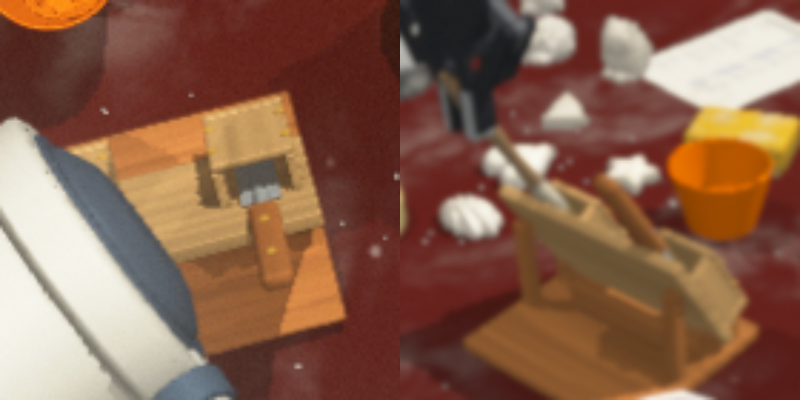

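The brush is held at its slant with only the bristle end still in the pocket (scene crop about 560,200), and the knife is undisturbed. I'll swing the gripper forward in an arc so the pocket's outer wall turns the brush upright between the pads.

Request:
apply_moves --targets '[{"x": -8.5,"y": 0,"z": -4.6,"yaw": 0},{"x": -8.8,"y": 0,"z": -4,"yaw": 0},{"x": -9.1,"y": 0,"z": -3.4,"yaw": 0},{"x": -9.3,"y": 0,"z": -2.8,"yaw": 0},{"x": 0,"y": 0,"z": 0,"yaw": 0}]' --squeeze 20

```text
time_s: 4.45
position: [0.5154, 0.427, 0.2847]
tool_rot: [3.141, 0.001, -2.91]
ft_force: [-1.4, -0.5, -0.1]
grip_width: 0.0127
grasp_force: 23.7
```

```bash
python3 - <<'E'
from h import *
p,d,c=shot('scene')
cv2.imwrite('pics/piv.png',cv2.resize(p[125:265,210:350],(500,500),interpolation=2)[...,::-1])
E
```

```text
(no output)
```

View pics/piv.png

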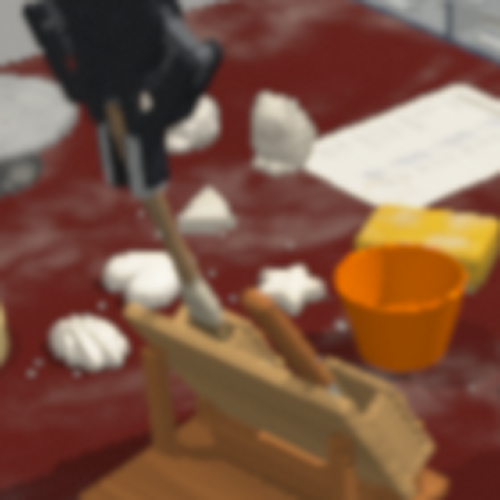

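The brush has steepened in the grip (handle from 115,110 to ferrule 205,300 in the crop) with only about 1.5 N sideways. I'll finish the arc and add a bit more, because the wall has to be reached first.

Request:
apply_moves --targets '[{"x": -9.5,"y": 0,"z": -2.2,"yaw": 0},{"x": -9.6,"y": 0,"z": -1.6,"yaw": 0},{"x": -9.7,"y": 0,"z": -1,"yaw": 0},{"x": -9.7,"y": 0,"z": -0.3,"yaw": 0},{"x": 0,"y": 0,"z": 0,"yaw": 0}]'

```text
time_s: 5.0
position: [0.5527, 0.4359, 0.2894]
tool_rot: [3.141, 0.001, -2.91]
ft_force: [0.2, -0.3, 0.4]
grip_width: 0.0128
grasp_force: 23.2
```

```bash
cat >> h.py <<'E'
def brush(n='scene',lo=.02,show=None):
    """tilt of the visible handle below the fingertips, from the cloud near the grasp axis"""
    s=telemetry.get_state();p,d,c=shot(n);P=cloud(d,c)
    g=np.array(s['position']);R=rot(s['tool_rot'])
    L=(P-g)@R   # tool axes
    m=(d>0)&(L[...,2]>.078)&(L[...,2]<.054+.148)&(abs(L[...,1])<.025)&(abs(L[...,0])<.08)
    for z in np.arange(.08,.20,.01):
        t=L[m&(abs(L[...,2]-z)<.005)]
        if len(t)>2: print('%.2f'%z,len(t),(np.median(t,0)*1e3).round(1),(np.ptp(t,0)*1e3).round(0))
    return s,p,d,c
E
python3 - <<'E'
from h import *
s,p,d,c=brush()
cv2.imwrite('pics/piv2.png',cv2.resize(p[125:265,210:350],(500,500),interpolation=2)[...,::-1])
E
```

```text
0.08 18 [ 3.8 -4.4 81.3] [9. 8. 6.]
0.09 26 [ 3.9 -5.1 89.7] [ 8. 12.  9.]
0.10 21 [  3.9  -3.7 100.2] [8. 6. 9.]
0.11 20 [  2.5  -5.  109.1] [10.  7.  8.]
0.12 28 [  2.5  -5.2 120.7] [10. 12. 10.]
0.13 22 [  2.2  -4.7 131.3] [14.  9. 10.]
0.14 22 [  1.3  -4.4 140.2] [ 9. 10.  9.]
0.15 29 [  1.   -5.1 150.3] [12. 11. 10.]
0.16 33 [  1.8  -7.4 160.4] [11. 19.  9.]
0.17 127 [ 29.3  -3.  170.2] [44. 49.  9.]
0.18 69 [  1.8  -6.3 180.4] [50. 47. 10.]
0.19 117 [ -1.9  -9.6 190.1] [47. 49. 10.]
```

View pics/piv2.png

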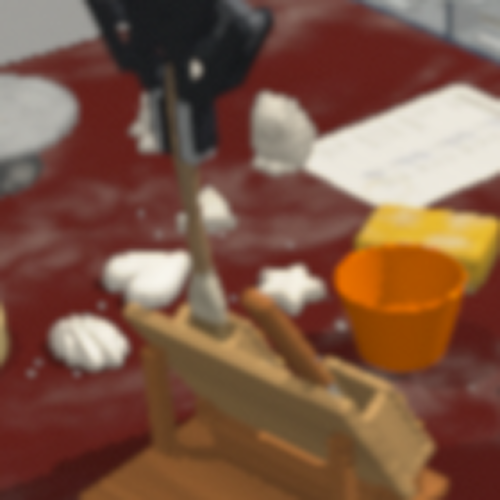

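The brush is nearly upright (crop: 170,80 to 210,320), leaning about 2.5° by the cloud. I'll push 6 mm more and lift clear.

Request:
apply_moves --targets '[{"x": -6,"y": 0,"z": 0,"yaw": 0},{"x": 0,"y": 0,"z": 0,"yaw": 0},{"x": 0,"y": 0,"z": -15,"yaw": 0},{"x": 0,"y": 0,"z": -20,"yaw": 0},{"x": 0,"y": 0,"z": -20,"yaw": 0},{"x": 0,"y": 0,"z": -15,"yaw": 0},{"x": 0,"y": 0,"z": 0,"yaw": 0},{"x": 0,"y": 0,"z": 0,"yaw": 0}]' --squeeze 30

```text
time_s: 5.85
position: [0.5571, 0.437, 0.3592]
tool_rot: [-3.142, 0.0, -2.909]
ft_force: [0.6, -0.6, -1.2]
grip_width: 0.0123
grasp_force: 29.3
```

```bash
python3 - <<'E'
from h import *
s,p,d,c=brush()
cv2.imwrite('pics/up.png',cv2.resize(p[85:265,210:390],(540,540),interpolation=2)[...,::-1])
E
```

```text
0.08 21 [ 5.3 -5.8 82.4] [10. 11.  6.]
0.09 27 [ 5.8 -5.1 90.2] [10. 13.  9.]
0.10 26 [ 5.5 -4.1 99.4] [ 9. 11.  9.]
0.11 22 [  3.9  -4.8 110. ] [8. 9. 9.]
0.12 25 [  3.4  -3.9 120.4] [ 9. 10. 10.]
0.13 28 [  4.2  -4.7 129.9] [10. 11. 10.]
0.14 28 [  3.9  -5.1 140. ] [10.  9. 10.]
0.15 32 [  4.3  -5.6 150.2] [11. 10.  9.]
0.16 41 [  3.9  -7.5 159.9] [12. 21. 10.]
0.17 45 [  3.6  -7.2 169.5] [ 9. 24.  9.]
0.18 43 [  3.2  -6.3 179.7] [ 6. 26. 10.]
0.19 43 [  3.1  -5.  189.9] [11. 25.  9.]
```

View pics/up.png

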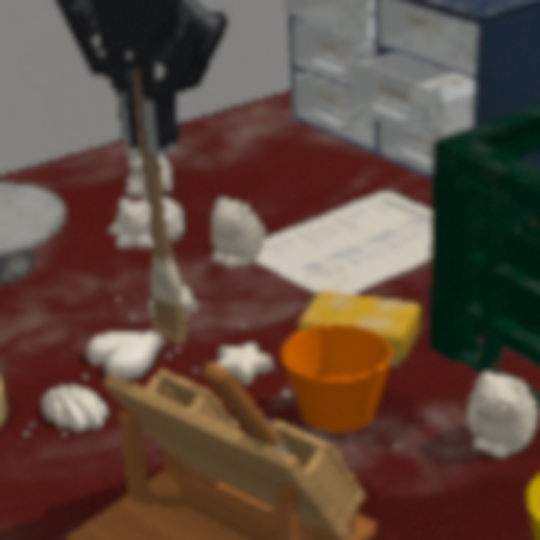

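The brush hangs free and upright within about 1° (crop: handle 140,80 to tip 172,335), and the knife is still in its pocket. I'll lift a little more and carry it over the blue cup.

Request:
apply_moves --targets '[{"x": 0,"y": 0,"z": -15,"yaw": 0},{"x": 0,"y": -10,"z": -15,"yaw": 0},{"x": 2,"y": -25,"z": 0,"yaw": 0},{"x": 2,"y": -35,"z": 0,"yaw": 0},{"x": 2,"y": -40,"z": 0,"yaw": 0},{"x": 2,"y": -40,"z": 0,"yaw": 0},{"x": 2,"y": -40,"z": 0,"yaw": 0},{"x": 2,"y": -40,"z": 0,"yaw": 0}]'

```text
time_s: 6.7
position: [0.5984, 0.2082, 0.3896]
tool_rot: [-3.141, 0.0, -2.91]
ft_force: [0.3, 0.0, -0.3]
grip_width: 0.0125
grasp_force: 29.3
```

Request:
apply_moves --targets '[{"x": 2,"y": -30,"z": 0,"yaw": 0},{"x": 1,"y": -16,"z": 0,"yaw": 0},{"x": 0,"y": -8,"z": 0,"yaw": 0},{"x": 0,"y": 0,"z": 0,"yaw": 0},{"x": 0,"y": 0,"z": 0,"yaw": 0}]'

```text
time_s: 7.2
position: [0.6078, 0.1581, 0.3895]
tool_rot: [3.141, -0.0, -2.909]
ft_force: [-0.2, 0.2, -0.2]
grip_width: 0.0124
grasp_force: 29.3
```

```bash
python3 - <<'E'
from h import *
sb=None
for n in('scene','wrist'):
    s=telemetry.get_state();p,d,c=shot(n);P=cloud(d,c);R=rot(s['tool_rot']);L=(P-np.array(s['position']))@R
    m=(d>0)&(abs(L[...,0])<.03)&(abs(L[...,1])<.03)&(L[...,2]>.08)&(L[...,2]<.25)
    print(n,s['position'],m.sum())
    for z in np.arange(.09,.25,.01):
        t=L[m&(abs(L[...,2]-z)<.005)]
        if len(t)>2: print('%.2f'%z,len(t),(np.median(t,0)*1e3).round(1),(np.ptp(t,0)*1e3).round(0))
    t=L[m&(L[...,2]<.23)];print('max z',np.percentile(t[:,2],99) if len(t) else None)
E
```

```text
scene [0.60777786 0.15812498 0.38949479] 686
0.09 39 [ 5.9 -3.6 90. ] [ 8. 10. 10.]
0.10 35 [ 5.3 -3.4 99.7] [ 7. 10. 10.]
0.11 39 [  4.1  -3.8 110.5] [ 7. 10. 10.]
0.12 41 [  4.4  -4.4 120.4] [ 9.  9. 10.]
0.13 40 [  4.6  -4.5 130.3] [10. 11.  9.]
0.14 43 [  5.3  -5.  139.9] [13. 10.  9.]
0.15 45 [  4.6  -5.  150.5] [11. 13. 10.]
0.16 61 [  4.4  -5.9 160.7] [ 9. 20. 10.]
0.17 70 [  3.7  -5.2 170.5] [10. 25. 10.]
0.18 68 [  3.3  -3.9 180.1] [ 9. 23. 10.]
0.19 67 [  3.5  -3.6 190.2] [ 7. 25. 10.]
0.20 73 [  3.2  -2.9 200.4] [ 7. 29. 10.]
0.21 45 [  3.6  -5.1 208.2] [ 6. 28.  8.]
max z 0.21074352568129406
wrist [0.60771758 0.15833653 0.38951091] 2359
0.09 195 [ 6.3  0.5 89.9] [ 5. 11. 10.]
0.10 156 [ 5.7  0.7 99.7] [ 4. 10. 10.]
0.11 144 [  5.1   1.  110.4] [ 4. 10. 10.]
0.12 165 [  4.8   1.  120. ] [ 6. 11. 10.]
0.13 160 [  4.9   0.8 130.1] [ 6. 11. 10.]
0.14 132 [  5.1   0.5 139.3] [ 5. 12. 10.]
0.15 159 [  4.9   1.  150.2] [ 8. 14. 10.]
0.16 303 [  2.1   1.  159.5] [11. 22. 10.]
0.17 214 [ 3.400e+00 -1.000e-01  1.687e+02] [ 9. 25. 10.]
0.18 169 [  3.4   1.1 180.5] [ 4. 26. 10.]
0.19 141 [  3.4   1.1 189.7] [ 5. 25.  9.]
0.20 178 [  3.2   1.1 200.5] [ 6. 27. 10.]
0.21 117 [  3.5   0.5 208. ] [ 4. 29.  8.]
max z 0.21028309818297308
```

The tip is 211 mm below the TCP and centred over the cup within 1 mm. I'll dip so that it ends about 18 mm above the table.

Request:
apply_moves --targets '[{"x": 0,"y": 0,"z": 20,"yaw": 0},{"x": 0,"y": 0,"z": 30,"yaw": 0},{"x": 0,"y": 0,"z": 30,"yaw": 0},{"x": 0,"y": 0,"z": 25,"yaw": 0},{"x": 0,"y": 0,"z": 20,"yaw": 0},{"x": 0,"y": 0,"z": 15,"yaw": 0},{"x": 0,"y": 0,"z": 10,"yaw": 0},{"x": 0,"y": 0,"z": 0,"yaw": 0}]'

```text
time_s: 8.1
position: [0.6073, 0.1578, 0.2384]
tool_rot: [3.141, -0.002, -2.909]
ft_force: [-0.2, -0.1, 0.7]
grip_width: 0.0125
grasp_force: 29.3
```

Request:
apply_moves --targets '[{"x": 0,"y": 0,"z": 5,"yaw": 0},{"x": 0,"y": 0,"z": 5,"yaw": 0},{"x": 0,"y": 0,"z": 0,"yaw": 0},{"x": 0,"y": 0,"z": 0,"yaw": 0},{"x": 0,"y": 0,"z": 0,"yaw": 0},{"x": 0,"y": 0,"z": 0,"yaw": 0},{"x": 0,"y": 0,"z": 0,"yaw": 0},{"x": 0,"y": 0,"z": 0,"yaw": 0}]'

```text
time_s: 8.9
position: [0.608, 0.1572, 0.2297]
tool_rot: [-3.142, 0.0, -2.909]
ft_force: [-0.4, -0.5, -0.2]
grip_width: 0.0122
grasp_force: 29.3
```

Request:
apply_moves --targets '[{"x": 0,"y": 0,"z": 0,"yaw": 0},{"x": 0,"y": 0,"z": 0,"yaw": 0},{"x": 0,"y": 0,"z": 0,"yaw": 0},{"x": 0,"y": 0,"z": 0,"yaw": 0},{"x": 0,"y": 0,"z": 0,"yaw": 0},{"x": 0,"y": 0,"z": 0,"yaw": 0},{"x": 0,"y": 0,"z": 0,"yaw": 0},{"x": 0,"y": 0,"z": 0,"yaw": 0}]'

```text
time_s: 9.7
position: [0.6079, 0.1572, 0.2296]
tool_rot: [3.142, 0.0, -2.909]
ft_force: [0.0, -0.3, -0.5]
grip_width: 0.0123
grasp_force: 29.3
```

```bash
python3 - <<'E'
from h import *
s,p,d,c=brush()
cv2.imwrite('pics/dip.png',cv2.resize(p[130:400,230:500],(540,540),interpolation=2)[...,::-1])
E
```

```text
0.08 19 [ 6.9 -4.8 81.2] [8. 9. 6.]
0.09 27 [ 6.6 -4.7 89.4] [9. 9. 8.]
0.10 28 [ 5.6 -3.9 99.6] [ 7.  8. 10.]
0.11 21 [  5.   -4.  109.6] [9. 8. 9.]
0.12 28 [  4.2  -4.2 120.1] [10. 10.  9.]
0.13 32 [  4.3  -3.9 129.9] [10. 10. 10.]
0.14 29 [  4.9  -3.3 139.8] [11. 10.  9.]
0.15 34 [  4.6  -5.  150.3] [13. 13.  9.]
0.16 30 [  4.9  -2.3 159.4] [ 9. 16. 10.]
0.17 137 [  4.7   0.6 169.7] [90. 48.  9.]
0.18 137 [  5.7   1.9 179.6] [86. 47. 10.]
0.19 87 [ 29.1   0.7 189.3] [79. 43. 10.]
```

View pics/dip.png

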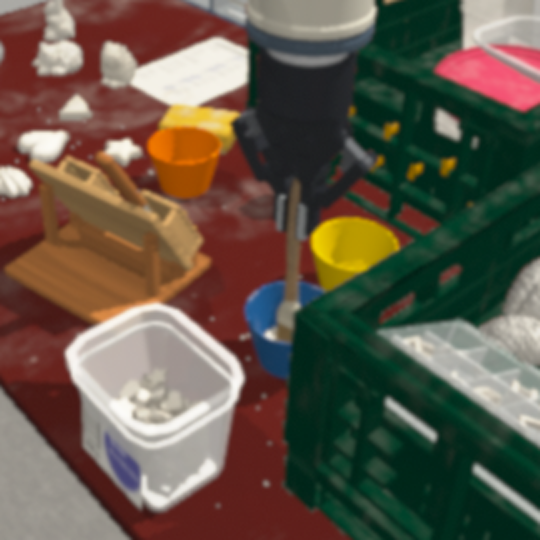

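The crop shows the bristles well inside the blue cup (285,310), the handle vertical, and the cup and tub upright. They have been held there over 1.5 s. I'll lift and carry over the tub.

Request:
apply_moves --targets '[{"x": 0,"y": 0,"z": -15,"yaw": 0},{"x": 0,"y": 0,"z": -25,"yaw": 0},{"x": 0,"y": 0,"z": -30,"yaw": 0},{"x": 0,"y": 0,"z": -30,"yaw": 0},{"x": 0,"y": 0,"z": -30,"yaw": 0},{"x": 0,"y": 0,"z": -20,"yaw": 0},{"x": 0,"y": 0,"z": -10,"yaw": 0}]'

```text
time_s: 10.45
position: [0.6082, 0.1573, 0.3916]
tool_rot: [-3.141, 0.003, -2.909]
ft_force: [-0.1, 0.8, -0.7]
grip_width: 0.0122
grasp_force: 29.3
```

Request:
apply_moves --targets '[{"x": 15,"y": 2,"z": 0,"yaw": 0},{"x": 25,"y": 3,"z": 0,"yaw": 0},{"x": 32,"y": 4,"z": 0,"yaw": 0},{"x": 32,"y": 4,"z": 0,"yaw": 0},{"x": 32,"y": 4,"z": 0,"yaw": 0},{"x": 22,"y": 3,"z": 0,"yaw": 0},{"x": 13,"y": 2,"z": 0,"yaw": 0},{"x": 0,"y": 0,"z": 0,"yaw": 0}]'

```text
time_s: 11.25
position: [0.4354, 0.1392, 0.3895]
tool_rot: [3.142, -0.0, -2.909]
ft_force: [0.8, 0.8, -0.4]
grip_width: 0.0127
grasp_force: 29.3
```

```bash
python3 - <<'E'
from h import *
s=telemetry.get_state();print(s['position'])
p,d,c=shot('wrist');P=cloud(d,c);R=rot(s['tool_rot']);L=(P-np.array(s['position']))@R
m=(d>0)&(abs(L[...,0])<.03)&(abs(L[...,1])<.03)
for z in(.1,.15,.19,.205):
    t=L[m&(abs(L[...,2]-z)<.005)];print(z,(np.median(t,0)*1e3).round(1))
q=P[(d>0)&(P[...,2]>.108)&(P[...,2]<.13)&(P[...,1]<.23)&(P[...,1]>.05)&(P[...,0]<.52)];print('tub',cv2.minAreaRect(q[:,:2].astype(np.float32)))
E
```

```text
[0.43535188 0.13921459 0.38949237]
0.1 [  5.8   1.  100. ]
0.15 [  4.8   1.  150.3]
0.19 [ 3.400e+00 -1.000e-01  1.901e+02]
0.205 [  3.2   1.1 205.1]
tub ((0.4429648518562317, 0.1233949288725853), (0.12032128870487213, 0.17142808437347412), 12.255322456359863)
```

Request:
apply_moves --targets '[{"x": 0,"y": 0,"z": 20,"yaw": 0},{"x": 0,"y": 0,"z": 30,"yaw": 0},{"x": 0,"y": 0,"z": 30,"yaw": 0},{"x": 0,"y": 0,"z": 25,"yaw": 0},{"x": 0,"y": 0,"z": 20,"yaw": 0},{"x": 0,"y": 0,"z": 15,"yaw": 0},{"x": 0,"y": 0,"z": 8,"yaw": 0},{"x": 0,"y": 0,"z": 0,"yaw": 0}]'

```text
time_s: 12.1
position: [0.4369, 0.1393, 0.2406]
tool_rot: [3.142, -0.002, -2.91]
ft_force: [-0.5, 0.1, -0.5]
grip_width: 0.0121
grasp_force: 29.3
```

Request:
apply_moves --targets '[{"x": 0,"y": 0,"z": 2,"yaw": 0},{"x": 0,"y": 0,"z": 2,"yaw": 0},{"x": 0,"y": 0,"z": 0,"yaw": 0},{"x": 0,"y": 0,"z": 0,"yaw": 0}]'

```text
time_s: 12.5
position: [0.4366, 0.1393, 0.2379]
tool_rot: [-3.142, 0.001, -2.909]
ft_force: [0.5, -0.0, -0.7]
grip_width: 0.0123
grasp_force: 29.3
```

Request:
apply_moves --targets '[{"x": 0,"y": 0,"z": 2,"yaw": 0},{"x": 0,"y": 0,"z": 0,"yaw": 0},{"x": 0,"y": 0,"z": 0,"yaw": 0}]'

```text
time_s: 12.8
position: [0.4364, 0.1393, 0.2356]
tool_rot: [3.142, -0.0, -2.909]
ft_force: [1.2, -0.1, -0.9]
grip_width: 0.0125
grasp_force: 29.3
```

Request:
apply_moves --targets '[{"x": 0,"y": 0,"z": 1,"yaw": 0},{"x": 0,"y": 0,"z": 1,"yaw": 0},{"x": 0,"y": 0,"z": 0,"yaw": 0},{"x": 0,"y": 0,"z": 0,"yaw": 0}]'

```text
time_s: 13.2
position: [0.4364, 0.1393, 0.2336]
tool_rot: [-3.142, -0.0, -2.909]
ft_force: [0.1, -0.1, -0.4]
grip_width: 0.0126
grasp_force: 29.5
```

Request:
apply_moves --targets '[{"x": 0,"y": 0,"z": 1,"yaw": 0},{"x": 0,"y": 0,"z": 1,"yaw": 0},{"x": 0,"y": 0,"z": 0,"yaw": 0},{"x": 0,"y": 0,"z": 0,"yaw": 0}]'

```text
time_s: 13.6
position: [0.4377, 0.1396, 0.233]
tool_rot: [-3.141, 0.004, -2.909]
ft_force: [-0.6, 0.4, 26.2]
grip_width: 0.0121
grasp_force: 32.0
```

Contact: the tip is on the scraps. I'll ease off the push and release.

Request:
apply_moves --targets '[{"x": 0,"y": 0,"z": -1,"yaw": 0},{"x": 0,"y": 0,"z": 0,"yaw": 0},{"x": 0,"y": 0,"z": 0,"yaw": 0}]'

```text
time_s: 13.9
position: [0.437, 0.1394, 0.2331]
tool_rot: [-3.142, 0.002, -2.909]
ft_force: [0.4, 0.1, 11.3]
grip_width: 0.0126
grasp_force: 30.3
```

Request:
apply_moves --targets '[{"x": 0,"y": 0,"z": 0,"yaw": 0},{"x": 0,"y": 0,"z": 0,"yaw": 0},{"x": 0,"y": 0,"z": 0,"yaw": 0},{"x": 0,"y": 0,"z": 0,"yaw": 0},{"x": 0,"y": 0,"z": 0,"yaw": 0},{"x": 0,"y": 0,"z": 0,"yaw": 0},{"x": 0,"y": 0,"z": 0,"yaw": 0},{"x": 0,"y": 0,"z": 0,"yaw": 0}]' --hand 1

```text
time_s: 14.7
position: [0.4365, 0.1393, 0.2326]
tool_rot: [-3.142, 0.0, -2.909]
ft_force: [-0.2, -0.5, -0.2]
grip_width: 0.0853
grasp_force: 0.0
```

```bash
python3 - <<'E'
from h import *
p,d,c=shot('scene');q,e,c2=shot('wrist')
cv2.imwrite('pics/rel.png',np.hstack([cv2.resize(p[200:400,210:410],(400,400)),cv2.resize(q,(400,400))])[...,::-1])
E
```

```text
(no output)
```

View pics/rel.png

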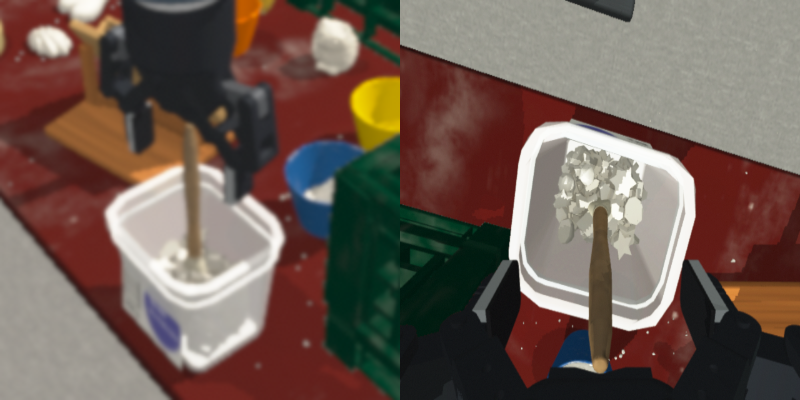

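The fingers are open and the brush stands upright in the middle of the tub between them. Now I'll retreat straight up.

Request:
apply_moves --targets '[{"x": 0,"y": 0,"z": -10,"yaw": 0},{"x": 0,"y": 0,"z": -20,"yaw": 0},{"x": 0,"y": 0,"z": -30,"yaw": 0},{"x": 0,"y": 0,"z": -30,"yaw": 0},{"x": 0,"y": 0,"z": -30,"yaw": 0},{"x": 0,"y": 0,"z": -20,"yaw": 0},{"x": 0,"y": 0,"z": -10,"yaw": 0},{"x": 0,"y": 0,"z": 0,"yaw": 0}]'

```text
time_s: 15.6
position: [0.4367, 0.1393, 0.3838]
tool_rot: [-3.141, 0.002, -2.909]
ft_force: [-0.0, 0.3, -1.2]
grip_width: 0.085
grasp_force: 0.0
```

Request:
apply_moves --targets '[{"x": 0,"y": 0,"z": 0,"yaw": 0},{"x": 0,"y": 0,"z": 0,"yaw": 0},{"x": 0,"y": 0,"z": 0,"yaw": 0},{"x": 0,"y": 0,"z": 0,"yaw": 0},{"x": 0,"y": 0,"z": 0,"yaw": 0},{"x": 0,"y": 0,"z": 0,"yaw": 0},{"x": 0,"y": 0,"z": 0,"yaw": 0},{"x": 0,"y": 0,"z": 0,"yaw": 0}]'

```text
time_s: 16.4
position: [0.4364, 0.1393, 0.3826]
tool_rot: [3.142, 0.0, -2.909]
ft_force: [0.7, 0.3, -0.5]
grip_width: 0.0853
grasp_force: 0.0
```

```bash
python3 - <<'E'
from h import *
p,d,c=shot('scene')
cv2.imwrite('pics/end.png',cv2.resize(p[140:400,210:470],(560,560))[...,::-1])
E
```

```text
(no output)
```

View pics/end.png

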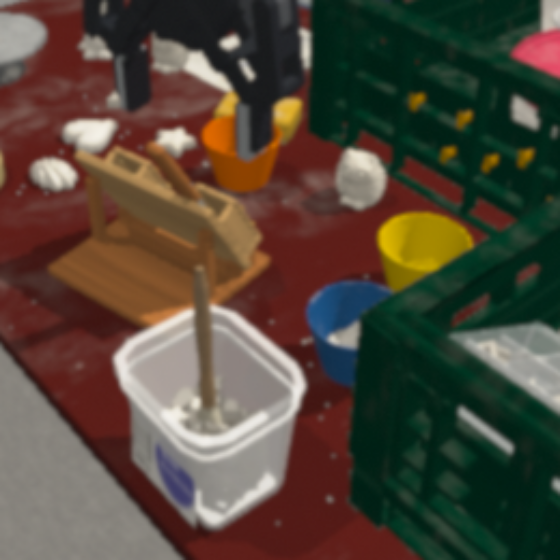

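The brush stands handle up in the tub (205,340). The cup (345,325), the tub and the knife (175,170) are all in place, and the gripper is clear.

```bash
python3 -c "
from workcell import arm;print(arm.job_done())"
```

```text
the job is handed in; nothing more can be done
None
```

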